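# Draw a flat-pack joint tight with its cam lock

## Robot

A 6-joint arm with a two-finger parallel gripper is mounted at the origin on a cart in front of the work surface, level with it; the furniture and walls round the work are solid. World frame = base frame: x ahead of the robot, y to its left, z up, the work surface at z = 0. Lengths are in m, angles in rad, forces in N, time in s.
With the tool pointing down it reaches from about 0.35 to 0.95 m from the base axis. Payload 17.4 kg.
Tool frame: the origin (TCP) lies on the centre line of the jaws, within the pads' length; the fingertips stand 8 mm ahead of it and the grasp point (between the pads) lies 11 mm behind it; z points along the fingers, y is the line along which they close (so a half turn about z gives the same grasp; the last joint's range is limited). The gripper opens to 93 mm and grips with 3 to 60 N. Pads are 15 mm wide; open, the fingers measure 128 mm over their backs; the gripper's body (75 mm by 188 mm) begins 65 mm behind the grasp point.
Start: joints at [-1.313, 0.116, 1.442, -0, 1.584, -0.038], TCP at [0.197, -0.646, 0.203] pointing down, gripper open.
Joint ranges: [-2.83, 2.83], [-0.83, 2.19], [0.07, 2.5], [-1.14, 4.28], [0.01, 3], [-2.97, 2.97]. Speed limits (rad/s): [1.89, 1.89, 2.22, 3.14, 3.14, 3.14].

## Interface

Orientations are given as a 3x3 rotation matrix whose columns are the frame's x, y, z axes.
In Python, from workcell import ctrl, optics gives the robot as it stands. Calls block until the motion is done:
- ctrl.move_to(position, orientation): joint-space move of the TCP to a pose.
- ctrl.move_straight(position, attitude=None, speed=0.15, guard=None): straight line of the TCP; attitude=None keeps the orientation; speed is the mean speed in m/s. With guard (N) it stops when the force on the tool has changed by that much, and returns True; else False.
- ctrl.move_joints(angles): joint-space move.
- ctrl.move_gripper(opening): opening from 0.0 (shut) to 1.0 (fully open); the grip force is fixed at half the most; returns when the fingers have stopped.
- ctrl.hold(seconds).
- ctrl.ik(position, orientation): joint angles nearest the present ones, or None.
- optics.camera(name): name is "scene" or "top" or "wrist"; returns a dict with "pixels" (420x560x3 uint8, red, green, blue), "depth" (420x560 float32, m along the optical axis (not along the pixel's ray), 0 where there is no reading), "mtx" (3x3 intrinsics, pixels), "R" (3x3) and "t" (3): a world point X has camera coordinates R X + t. Camera axes: x right, y down, z forward; pixel columns grow to the right and rows downward; lengths in m; the calibration is good to about 2 mm. The wrist camera is an equidistant fisheye: a pixel r from the principal point sees the ray r / f radians off the axis. A picture is of the moment at which its call begins.
A pose or a line that the arm cannot do raises ctrl.Unreachable and nothing moves.
- ctrl.sign_off(): hands the job in; it is judged then, once.
Readings, each from a call of its own:
- ctrl.read_clock(): time.
- ctrl.read_q(): joint angles.
- ctrl.read_qd(): joint speeds.
- ctrl.read_effort(): joint torques, N m.
- ctrl.read_position(): TCP position.
- ctrl.read_orientation(): TCP orientation.
- ctrl.read_contact_force(): force on the tool from outside, world axes, zero at the start.
- ctrl.read_ft_torque(): the same for the moment, N m.
- ctrl.read_gripper_width(): opening from 0.0 (shut) to 1.0 (fully open).
- ctrl.read_finger_force(): force on a finger pad.
Only numpy, scipy, OpenCV 4.12 (cv2) and the standard library are available. Lean on these libraries where they do the work, as an engineer would, in place of code of your own. Each camera call takes 0.05 s, during which the arm holds its last target. There are 200 camera calls.

## Task

A loose dark wooden front board stands a finger's gap off the white panel on the plywood assembly board, its bolt head already in the mouth of the panel's cam lock. Take the screwdriver that stands in the cam lock (not the spare one in the wooden block) by its handle and turn it a quarter turn clockwise, seen from above, so that the cam draws the front board tight against the panel; do not push or hold the boards with the gripper. Then let go, leaving the screwdriver standing in the cam.

Things in the scene. Friction and masses are not known exactly. Their poses are not given: they have to be found in the camera images.
- jig: fixed plywood board (126 x 190 x 12 mm) carrying a white panel (110 x 100 mm, top 42 mm above the table). Origin: on the table, on the axis of the panel's steel cam disc (52 mm across); z up, y toward the front board; panel's joint edge at y = 34 mm. The cam's collar (36 mm across, top at 58 mm) has a 21 x 9 mm slot holding the screwdriver. Stands left or right of the wooden block.
- front: loose dark wooden board, 110 x 22 mm, 60 mm high, 0.3 kg, upright on the plywood, parallel to the panel's edge; its ball-headed bolt and two dowels reach into the panel. Origin: under the board's centre, 12 mm above the table. In the jig's frame its y is 45 mm when tight; the gap is 7 to 8 mm at the start.
- cam (a joint): cam disc angle, rad: 0 at the start (red pointer toward the front board), grows clockwise seen from above, stop at 1.65. Turns lightly (under 0.1 N m), stays where left. It catches the bolt head at about 0.4; the joint is tight from about 1.2 on. The screwdriver has 3 to 5 degrees of play in the slot.
- driver_grip (a point): point on the axis of the upright loose screwdriver in the cam, in its red and black handle, 205 mm above the table; handle top is 43 mm higher. Handle 22 mm wide along this frame's x, 29 mm along z, 101 mm long; y points up. Screwdriver 211 mm, 0.13 kg, on the cam's axis, may lean 3 degrees. The spare one in the wooden block (70 x 120 x 45 mm) looks the same.
Mind the look-alikes: they are no part of the job. There is more than one size of the front; the one meant has the size given above. Leave any blue look-alike of the part that bears driver_grip alone.

How it is judged:
At the end, for the whole second after the job is handed in: The cam is turned at least 1.1 rad (63 degrees), the front board stands at rest, upright and parallel to the panel (within 6 degrees) with less than 3 mm of gap, and the screwdriver still stands seated in the cam's slot (within 10 degrees of upright, not lifted more than about 10 mm) (value of joint cam above 1.1 rad and y of front in the frame of jig below 0.048 m and angle between the y axis of front and the y axis of jig, either way round below 0.1 rad and angle between front's own z axis and vertical below 0.1 rad and linear speed of front below 0.02 m/s and horizontal distance between driver_grip and jig below 0.03 m and angle between driver_grip's own y axis and vertical below 0.17 rad and z of driver_grip in the frame of jig below 0.215 m); the robot touches nothing.
It fails at once if the gripper pushes the front board (contact force between the fingers and front above 2 N).
It fails at once if the gripper turns the cam or presses on the panel directly instead of using the screwdriver (contact force between the fingers and jig above 2 N).
It also fails if it takes over 35 s, if anything falls off the work surface, if the arm or the gripper's body presses on something with over 40 N, if the wrist force passes 120 N, or if a joint passes its speed limit or range.

## Working session

There is one attempt and no reset: what is moved stays moved. The work goes in short steps, each a Python script; the robot and the scene stay as the last script left them, time stands still between calls to the robot, and variables do not carry over. Pictures are saved under pics/ and viewed, at most 10 in all, crops included, and the job is handed in when it is done.

```bash
ls; mkdir -p pics
cat > h.py <<'E'
import numpy as np, cv2
from workcell import ctrl, optics
def cloud(c):
    d=c["depth"].astype(float);v,u=np.indices(d.shape);K=c["mtx"]
    P=np.stack([(u-K[0,2])/K[0,0]*d,(v-K[1,2])/K[1,1]*d,d],-1)
    W=(P-np.asarray(c["t"]))@np.asarray(c["R"]); W[d<=0]=np.nan
    return W
def save(n,im): cv2.imwrite("pics/"+n+".png",cv2.cvtColor(np.ascontiguousarray(im),cv2.COLOR_RGB2BGR))
E
python3 - <<'E'
from h import *
for n in("top","scene"):
    c=optics.camera(n);np.savez(n+".npz",**c);save(n,c["pixels"])
print(ctrl.read_clock())
E
```

```text
pics
0.1
```

View pics/top.png

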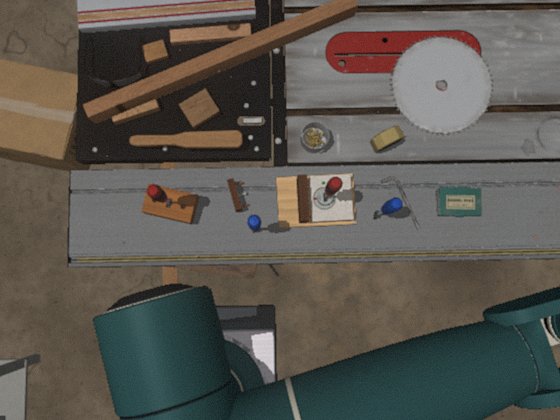

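View pics/scene.png

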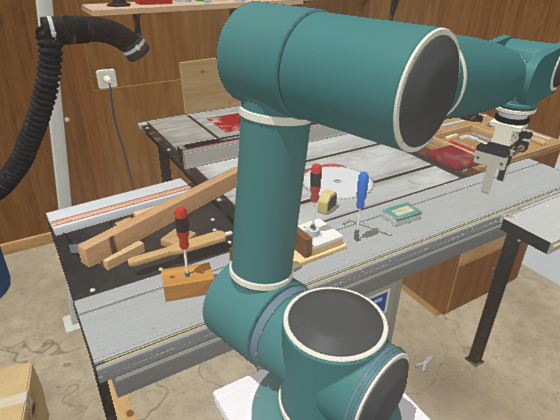

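The top view shows these look-alikes:
- a red driver over the white panel at (334,185), which is the one wanted
- a spare red driver in the wooden block at (154,192)
- blue drivers at (393,206) and (254,222)
- for the board, a dark front in the jig at (304,199) and a smaller loose one at (236,195)

I choose (334,185). Next I measure it and check it in a crop.

Run:
```python
from h import *
T=dict(np.load("top.npz"));S=dict(np.load("scene.npz"))
save("crop",cv2.resize(T["pixels"][150:250,220:420],None,fx=4,fy=4,interpolation=cv2.INTER_CUBIC))
f=lambda a:np.round(a,4)
for n,c in(("top",T),("scene",S)):
    W=cloud(c);p=c["pixels"].astype(int);R,G,B=p[...,0],p[...,1],p[...,2]
    print(n,c["mtx"][0,0],"campos",f(-c["R"].T@c["t"]))
    m=(R>100)&(G<60)&(B<70)
    k,l,st,ce=cv2.connectedComponentsWithStats(m.astype(np.uint8))
    for i in range(1,k):
        if st[i,4]<12 or st[i,4]>700: continue
        q=W[l==i];q=q[np.isfinite(q[:,0])]
        if len(q): print(ce[i].round(1),st[i],"med",f(np.median(q,0)),"lo",f(q.min(0)),"hi",f(q.max(0)))
W=cloud(T)
for uv in[(304,185),(304,199),(304,215),(345,215),(286,200),(325,197),(318,197),(340,215),(236,195),(175,212),(393,206),(254,222)]:
    print(uv,f(W[uv[1],uv[0]]),T["pixels"][uv[1],uv[0]])
```

```text
top 526.9784126863341 campos [ 0.2751 -0.1382  1.2953]
[335.1 182.3] [330 177  11  11  92] med [ 0.462  -0.2825  0.251 ] lo [ 0.4526 -0.2928  0.2412] hi [ 0.4731 -0.2728  0.2567]
[151.8 189.8] [147 185  11  11  88] med [0.4578 0.0899 0.2307] lo [0.4472 0.0791 0.0416] hi [0.487  0.1418 0.2353]
scene 465.52717176755675 campos [-0.4244  0.3687  0.7477]
[152.    1.3] [135   0  37   4 125] med [ 1.6401 -0.2606  0.5247] lo [ 1.6236 -0.3465  0.518 ] hi [ 1.7058 -0.2095  0.5326]
[230.4 119.7] [216 114  24  11 148] med [ 1.5416 -0.5573 -0.0021] lo [ 1.461  -0.6211 -0.0075] hi [ 1.6143 -0.4722  0.0041]
[186.1 234.5] [185 232   3   7  15] med [0.4458 0.0833 0.1644] lo [0.4408 0.08   0.1563] hi [0.4474 0.0862 0.1735]
[186.2 244. ] [185 240   3   8  15] med [0.4483 0.084  0.1381] lo [0.4451 0.0809 0.1302] hi [0.4509 0.0888 0.1463]
(304, 185) [ 0.4895 -0.2343  0.0695] [83 56 48]
(304, 199) [ 0.4553 -0.2329  0.0752] [79 53 43]
(304, 215) [ 0.4183 -0.2323  0.0696] [78 54 42]
(345, 215) [ 0.4195 -0.3325  0.0432] [183 178 167]
(286, 200) [ 0.4631 -0.1935  0.0114] [177 144 102]
(325, 197) [ 0.4594 -0.2824  0.0735] [78 69 72]
(318, 197) [ 0.4624 -0.2679  0.0556] [132 135 131]
(340, 215) [ 0.4201 -0.3209  0.0401] [185 176 169]
(236, 195) [ 0.4734 -0.0721  0.0401] [81 52 43]
(175, 212) [0.4342 0.0737 0.0461] [134  91  56]
(393, 206) [ 0.4164 -0.4057  0.2157] [ 34  63 133]
(254, 222) [ 0.3888 -0.1177  0.2143] [ 46  81 159]
```

View pics/crop.png

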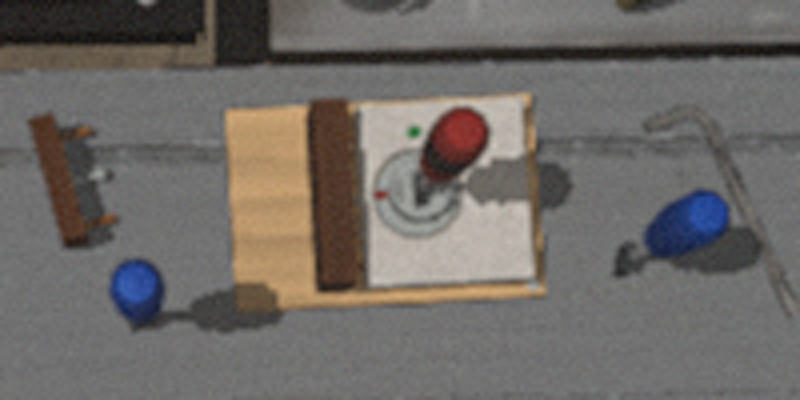

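The crop confirms it: the red driver stands in the collared cam disc (crop 418,193), the red pointer faces the dark front board (380,195), and both blue drivers are separate. I'll move above it and look with the wrist camera.

Run:
```python
from h import *
p=np.array(ctrl.read_position());R=np.array(ctrl.read_orientation());print(R.round(3))
g=np.array([0.462,-0.282,0.36])
Rd=np.array([[1.,0,0],[0,-1,0],[0,0,-1]])
ctrl.move_straight([p[0],p[1],0.36],speed=0.25)
for s in(1,-1):
    Rs=Rd@np.diag([s,s,1.]);print(s,ctrl.ik(g,Rs))
Rs=Rd
ctrl.move_to(g,Rs)
print(ctrl.read_q(),ctrl.read_clock())
c=optics.camera("wrist");np.savez("w1.npz",**c);save("w1",c["pixels"]);print(c["mtx"],-c["R"].T@c["t"],c["R"])
```

```text
[[ 0.957  0.291 -0.   ]
 [ 0.291 -0.957  0.001]
 [ 0.    -0.001 -1.   ]]
1 [-5.95153204e-01 -1.72167076e-01  1.47159011e+00 -4.44089210e-16
  1.84216962e+00  9.75643123e-01]
-1 [-5.95153204e-01 -1.72167076e-01  1.47159011e+00 -4.44089210e-16
  1.84216962e+00 -2.16594953e+00]
[-5.96243724e-01 -1.71635002e-01  1.47147938e+00 -1.16873266e-04
  1.84204574e+00  9.75020372e-01] 2.5333
[[325.1922621    0.         286.45831862]
 [  0.         325.1922621  216.41683329]
 [  0.           0.           1.        ]] [ 0.54469079 -0.28353192  0.54199415] [[ 9.85140734e-04 -9.99999416e-01  4.44270228e-04]
 [-9.55564286e-01 -8.10403052e-04  2.94781679e-01]
 [-2.94781147e-01 -7.14930202e-04 -9.55564526e-01]]
```

View pics/w1.png

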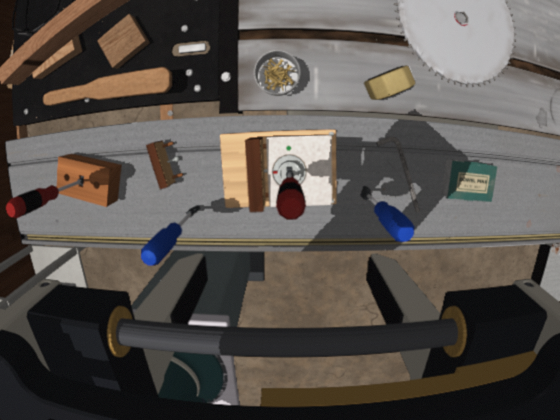

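The wrist view shows the handle at (290,198) in front of the cam at (290,170), with the fingers on either side. I still need the handle's cross-section yaw.

```bash
cat >> h.py <<'E'
def wcloud(c):
    d=c["depth"].astype(float);v,u=np.indices(d.shape);K=c["mtx"]
    x=u-K[0,2];y=v-K[1,2];r=np.hypot(x,y)+1e-9;th=r/K[0,0];t=np.tan(np.clip(th,0,1.5))
    P=np.stack([x/r*t*d,y/r*t*d,d],-1)
    W=(P-c["t"])@c["R"];W[d<=0]=np.nan
    return W
E
python3 - <<'E'
from h import *
c=dict(np.load("w1.npz"));W=wcloud(c)
save("w1c",cv2.resize(c["pixels"][145:225,240:340],None,fx=7,fy=7,interpolation=cv2.INTER_CUBIC))
Q=W[140:230,240:340].reshape(-1,3);Q=Q[np.isfinite(Q[:,0])]
near=np.hypot(Q[:,0]-.462,Q[:,1]+.282)<.03
for a,b in[(.242,.26),(.23,.242),(.215,.23),(.2,.215),(.18,.2),(.16,.18),(.05,.065)]:
    q=Q[near&(Q[:,2]>a)&(Q[:,2]<b)]
    if len(q)>3: print(a,b,len(q),q.mean(0).round(4),q.min(0).round(4),q.max(0).round(4))
q=Q[near&(Q[:,2]>.243)];print(cv2.minAreaRect(((q[:,:2]-[.46,-.28])*1000).astype(np.float32)))
# jig yaw: front top
q=Q[(abs(Q[:,2]-.072)<.004)&(Q[:,1]>-.25)&(Q[:,1]<-.2)];print(len(q),cv2.minAreaRect((q[:,:2]*1000).astype(np.float32)))
q=Q[(abs(Q[:,2]-.042)<.004)];print(len(q),cv2.minAreaRect((q[:,:2]*1000).astype(np.float32)))
E
```

```text
0.242 0.26 653 [ 0.4654 -0.2875  0.2493] [ 0.4496 -0.3014  0.242 ] [ 0.4777 -0.2738  0.2543]
0.23 0.242 92 [ 0.4741 -0.287   0.2353] [ 0.4628 -0.3021  0.23  ] [ 0.4779 -0.2735  0.2419]
0.215 0.23 81 [ 0.4753 -0.2869  0.2226] [ 0.4629 -0.3015  0.2151] [ 0.4782 -0.2732  0.23  ]
0.2 0.215 70 [ 0.4749 -0.287   0.2074] [ 0.4637 -0.3022  0.2   ] [ 0.4783 -0.2737  0.2146]
0.18 0.2 52 [ 0.4759 -0.2872  0.1912] [ 0.4702 -0.2989  0.1833] [ 0.4777 -0.2754  0.2   ]
0.16 0.18 7 [ 0.474  -0.288   0.1626] [ 0.4738 -0.2915  0.1612] [ 0.4743 -0.2844  0.1639]
0.05 0.065 295 [ 0.4687 -0.2876  0.058 ] [ 0.4531 -0.3045  0.0502] [ 0.4819 -0.271   0.0642]
((4.017702579498291, -7.257265090942383), (27.14652442932129, 27.02366828918457), 26.509517669677734)
1120 ((460.8879699707031, -236.06832885742188), (109.0506591796875, 23.573932647705078), 2.1946022510528564)
3132 ((461.2425537109375, -300.461181640625), (105.71674346923828, 106.63656616210938), 1.7407277822494507)
```

View pics/w1c.png

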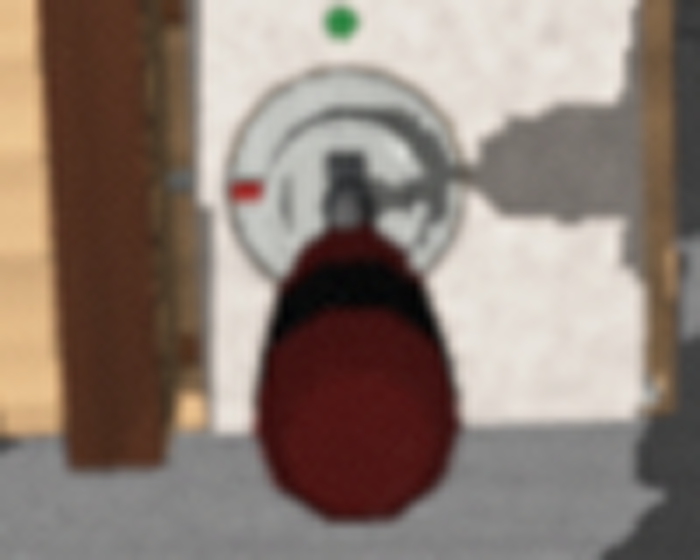

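Run:
```python
from h import *
c=dict(np.load("w1.npz"));W=wcloud(c)
Q=W[140:230,240:340].reshape(-1,3);Q=Q[np.isfinite(Q[:,0])]
Q=Q[np.hypot(Q[:,0]-.4636,Q[:,1]+.2876)<.02]
for lo,hi in((.185,.205),(.205,.225),(.225,.24)):
  q=Q[(Q[:,2]>lo)&(Q[:,2]<hi)]
  for b in np.arange(-.303,-.272,.003):
    s=q[(q[:,1]>=b)&(q[:,1]<b+.003)]
    if len(s):print(round((b+.0015+.2876)*1e3,1),((np.median(s[:,0])-.4636)*1e3).round(1),end=' | ')
  print()
q=Q[Q[:,2]>.243];xy=(q[:,:2]-[.4636,-.2876])*1e3
for a in range(0,180,15):
  p=xy@[np.cos(np.radians(a)),np.sin(np.radians(a))];print(a,p.min().round(1),p.max().round(1),(np.ptp(p)).round(1))
```

```text
-10.9 10.1 | -7.9 11.6 | -4.9 13.9 | -1.9 14.1 | 1.1 14.0 | 4.1 13.9 | 7.1 11.7 | 10.1 10.1 | 13.1 6.6 | 
-13.9 3.3 | -10.9 9.9 | -7.9 11.9 | -4.9 13.9 | -1.9 14.3 | 1.1 14.3 | 4.1 14.1 | 7.1 12.1 | 10.1 9.8 | 13.1 4.5 | 
-13.9 2.5 | -10.9 9.3 | -7.9 11.7 | -4.9 13.9 | -1.9 14.2 | 1.1 14.0 | 4.1 13.9 | 7.1 11.9 | 10.1 9.7 | 13.1 3.3 | 
0 -13.7 14.1 27.7
15 -13.5 14.5 27.9
30 -13.0 13.9 26.9
45 -13.9 13.7 27.6
60 -13.9 12.9 26.8
75 -13.5 13.2 26.7
90 -13.8 13.8 27.7
105 -13.7 13.8 27.4
120 -13.5 13.8 27.3
135 -13.6 13.8 27.3
150 -13.9 14.0 27.8
165 -14.4 14.3 28.7
```

The handle is round and lobed, about 28 mm across and upright. Its axis is (0.4636, -0.2876), which agrees with the collar centre, so any grip yaw works. q6 at 0.975 turns clockwise as it grows, with room to 2.97. Next I grip and turn.

Run:
```python
from h import *
Rd=np.array([[1.,0,0],[0,-1,0],[0,0,-1]])
a=np.array([.4636,-.2876,0])
ctrl.move_straight(a+[0,0,.33],Rd,speed=.15)
print("guard",ctrl.move_straight(a+[0,0,.194],Rd,speed=.08,guard=8))
ctrl.move_gripper(0.0)
print(ctrl.read_position(),ctrl.read_gripper_width()*93,ctrl.read_finger_force(),ctrl.read_contact_force(),ctrl.read_clock())
q0=np.array(ctrl.read_q())
for k in range(1,7):
    q=q0.copy();q[5]+=1.48*k/6;ctrl.move_joints(q)
    f=np.array(ctrl.read_contact_force());print(k,f.round(1),np.round(ctrl.read_ft_torque(),2),ctrl.read_clock())
    if np.linalg.norm(f)>40: break
for n in("top","wrist"):
    c=optics.camera(n);np.savez(n+"2.npz",**c)
    save(n+"2",c["pixels"] if n=="wrist" else cv2.resize(c["pixels"][150:250,220:420],None,fx=4,fy=4))
print(ctrl.read_position(),ctrl.read_clock())
```

```text
guard False
[ 0.4635594  -0.2875924   0.19397632] 28.624914964548285 29.70225155353546 [ 0.01794191  0.75343187 -0.18408532] 5.7917
1 [-0.6  1.1 -0.9] [0.26 0.06 0.02] 6.1417
2 [-0.8  0.6 -0.9] [ 0.16 -0.    0.05] 6.4917
3 [0.  1.5 0.9] [0.02 0.27 0.01] 6.8417
4 [-1.2 -0.5  1.6] [0.03 0.64 0.13] 7.1917
5 [-3.5 -0.1  1.7] [-0.01  0.92  0.01] 7.5417
6 [-2.7  0.5  1.8] [0.06 0.86 0.06] 7.8917
[ 0.46356234 -0.28761206  0.19397665] 7.9917
```

View pics/wrist2.png

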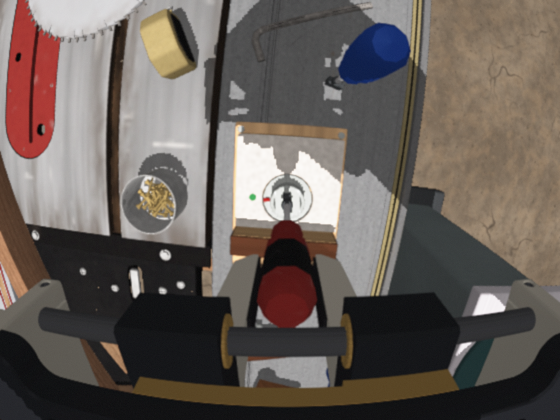

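The wrist view shows the red pointer (267,199) turned to face the green mark (252,197), and the front board (285,238) against the panel. I'll release, retreat and measure.

Run:
```python
from h import *
ctrl.move_gripper(1.0)
p=np.array(ctrl.read_position());ctrl.move_straight(p+[0,0,.16],speed=.12)
c=optics.camera("wrist");save("w3",cv2.resize(c["pixels"][120:280,190:390],None,fx=4,fy=4,interpolation=cv2.INTER_CUBIC))
W=wcloud(c);Q=W.reshape(-1,3);Q=Q[np.isfinite(Q[:,0])&(abs(Q[:,0]-.46)<.06)]
q=Q[(abs(Q[:,2]-.072)<.004)&(Q[:,1]>-.26)&(Q[:,1]<-.2)];print("front",cv2.minAreaRect((q[:,:2]*1000).astype(np.float32)))
n=np.hypot(Q[:,0]-.4636,Q[:,1]+.2876)<.03
q=Q[n&(Q[:,2]>.243)];print("handle",q.min(0).round(4),q.max(0).round(4))
print(ctrl.read_contact_force(),ctrl.read_clock())
```

```text
front ((462.8115234375, -241.8329620361328), (111.18848419189453, 22.022367477416992), 0.9220576286315918)
handle [ 0.4451 -0.3176  0.243 ] [ 0.485  -0.2755  0.4921]
[ 0.48174747  0.8171091  -0.21418588] 10.6417
```

View pics/w3.png

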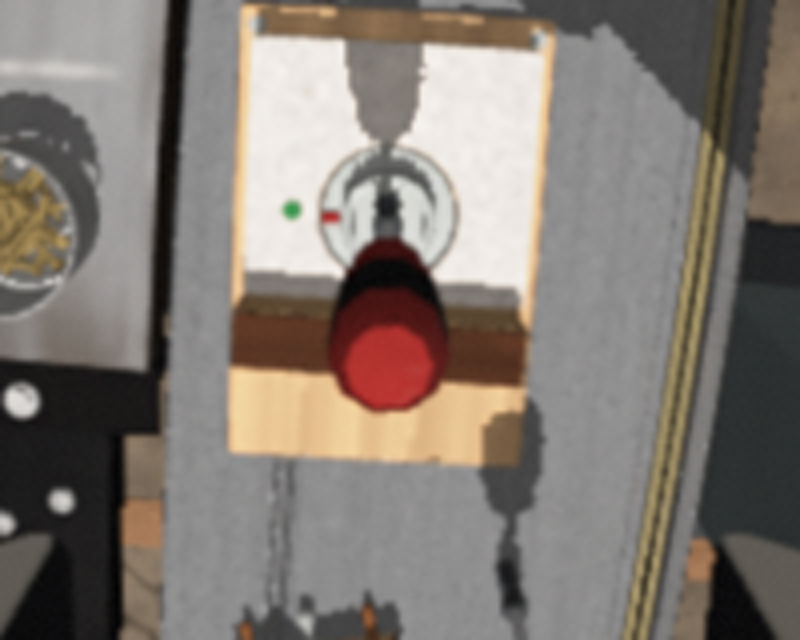

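The pointer (330,215) is a quarter turn round. The front board is 45.8 mm from the cam axis and parallel, so the joint is tight. The driver stands upright and the gripper is clear.

```bash
python3 -c "
from workcell import ctrl
print(ctrl.sign_off(),ctrl.read_clock())"
```

```text
the job is handed in; nothing more can be done
the job is handed in; nothing more can be done
```

The job is handed in: I turned the cam about a quarter turn clockwise with its screwdriver, the front board measures tight and parallel to the panel, the screwdriver is still standing in the cam, and the gripper is clear (about 11 s on the clock; no verdict was returned).

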